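Change the load of the can-warming cabinet

TASK

Change over the warming cabinet: push its bifold cover right back until its two panels stand folded flat against each other, stand every warm wax canister from inside upright on the drip tray, and stand every cold aerosol can from the bench upright on the cabinet's floor. Then shut the cover fully and press the start button all the way down once it is shut. Set cans and canisters down rather than dropping them, and leave the other things on the bench where they are.

Things in the scene. Friction and masses are not known exactly. Their poses are not given: they have to be found in the camera images.
- cabinet: grey bench warming cabinet, fixed. Top-loading well 240 mm (x) by 260 mm (y) inside, walls 5 mm, rim 172 mm above the bench, flat aluminium floor 12 mm above the bench. At its -y end a control pod 250 mm (x) by 100 mm (y), from y -235 to -135 mm, top at 155 mm, with start button, lamp and dial (dial 12 mm high, on the +x half). Origin: on the bench under the centre of the well; z up
- cover (a joint): bifold cover: two hinged panels, 256 mm wide (x), 140 mm long, 8 mm thick. Rear one hinged on the cabinet's +y rim; the front one's free edge runs on rim tracks, so both move as one. Slope of each panel is 0.20 rad + this value: 0 = shut, a low roof, free edge at the -y rim; 1.35 = panels flat against each other, upright at the +y rim, top 315 mm above the bench. Left below 0.9 it sinks shut softly in 1-3 s
- cover_hinge (a point): hinge line of the rear panel on the cabinet's +y rim, at mid length: 135 mm from the cabinet's origin along y, 174 mm above the bench; runs along the cabinet's x. Friction holds the cover where it is left above about 0.9. To shut it when folded, reach over it and push the back of the rear panel, near its top, towards the cabinet's -y until it sinks by itself
- cover_ridge (a point): hinge line between the two panels, at mid length, on the panels' undersides; 140 mm from the cover_hinge line; rises to 314 mm above the bench as the cover folds. The panels' 8 mm thickness lies on their outer sides, and their side skirts (no obstacle) outside the walls
- cover_rail (a point): centre of the push rail: aluminium bar 14 mm in diameter, 200 mm long, along x, on the outside of the front panel at its free edge, axis 13 mm off the panel's underside. Shut: cabinet y -142 mm, 187 mm above the bench, its -y side free to push. Pushing it level towards +y (about 8 N at first) folds the cover; once steep (above 0.8), the front panel's upper part can be pushed towards +y instead
- start_top (a point): centre of the top of the green round start button, 32 mm in diameter, on the control pod 65 mm to the -x side of its middle, about 179 mm above the bench; pressed straight down
- start (a joint): travel of the spring start button: 0 = out, 0.006 m = fully down (5 N); springs back
- tray: shallow steel drip tray, fixed to the bench, 170 mm (x) by 105 mm (y), rim 12 mm high and 3 mm thick, floor 3 mm thick; empty at the start. Origin: centre of its underside on the bench
- can0: a cold aerosol can: white and grey steel cylinder 58 mm in diameter up to a height of 92 mm, a shoulder to 103 mm, then a black round cap 44 mm in diameter up to 150 mm; 0.26 kg, heavy at the foot; starts upright on the bench to the right of the cabinet. Two or three such cans are present. Origin: centre of its underside, z up along the can
- can1: a cold aerosol can: white and grey steel cylinder 58 mm in diameter up to a height of 92 mm, a shoulder to 103 mm, then a black round cap 44 mm in diameter up to 150 mm; 0.26 kg, heavy at the foot; starts upright on the bench to the right of the cabinet. Two or three such cans are present. Origin: centre of its underside, z up along the can
- can2: a cold aerosol can: white and grey steel cylinder 58 mm in diameter up to a height of 92 mm, a shoulder to 103 mm, then a black round cap 44 mm in diameter up to 150 mm; 0.26 kg, heavy at the foot; starts upright on the bench to the right of the cabinet. Two or three such cans are present. Origin: centre of its underside, z up along the can
- canister0: a warm wax canister: aluminium bottle 62 mm in diameter up to a height of 70 mm, conical shoulder to 106 mm, then a narrow neck with a black cap 34 mm in diameter from 112 up to 150 mm; 0.28 kg; starts upright on the floor inside the shut cabinet. One or two are present. Origin: centre of its underside, z up along the bottle
- canister1: a warm wax canister: aluminium bottle 62 mm in diameter up to a height of 70 mm, conical shoulder to 106 mm, then a narrow neck with a black cap 34 mm in diameter from 112 up to 150 mm; 0.28 kg; starts upright on the floor inside the shut cabinet. One or two are present. Origin: centre of its underside, z up along the bottle
- tape: bystander: roll of masking tape lying flat, 84 mm across, 38 mm high, origin at the centre of its underside
- thinner: bystander: oblong thinner tin, 100 x 60 mm, 97 mm high with its cap, origin at the centre of its underside
- sander: bystander: hand sanding block, 105 x 60 x 47 mm, origin at the centre of its underside
- filler: bystander: round filler tin, 84 mm across, 90 mm high, origin at the centre of its underside
- wrench: bystander: open-ended wrench lying flat, about 180 mm long, origin near its middle
- scraper: bystander: scraper lying flat, about 280 mm long, origin near its middle
- pad: bystander: small round rubber polishing pad, 48 mm across, 26 mm high, standing near the cans, origin at the centre of its underside
Not all that is in view belongs to the job. Leave any brown look-alike of the tray alone.

How it is judged:
By the outcome, as a careful person would: the job done as asked, in the order asked, and still so for the second after the job is handed in, with the robot touching nothing.
Of can0, can1, can2 only 2 to 3 are there at a start; the rules pass over those that are not, and their reading is None.
Of canister0, canister1 only 1 to 2 are there at a start; the rules pass over those that are not, and their reading is None.
At some moment in a run one of can0, can1, can2 may be knocked a few centimetres aside while the robot is not near it.
It also fails if it takes over 210 s, if anything falls off the work surface, if the arm or the gripper's body presses on something with over 40 N, if the wrist force passes 120 N, or if a joint passes its speed limit or range.

ROBOT

A 6-joint arm with a two-finger parallel gripper is mounted at the origin on the work surface. World frame = base frame: x ahead of the robot, y to its left, z up, the work surface at z = 0. Lengths are in mm, angles in rad, forces in N, time in s.
With the tool pointing down it reaches from about 275 to 1000 mm from the base axis. Payload 8.4 kg.
Tool frame: the origin (TCP) lies between the finger pads; the fingertips stand r.finger_overhang ahead of it and the grasp point (between the pads) is the TCP (r.finger_overhang is the distance from the TCP to the fingertips, in mm); z points along the fingers, y is the line along which they close (so a half turn about z gives the same grasp; the last joint's range is limited). The gripper opens to 85 mm and grips with 20 to 120 N. Pads are 22 mm wide; open, the fingers measure 114 mm over their backs; the gripper's body (76 mm by 85 mm) begins 54 mm behind the grasp point. The pads swing forward as they close: fully open they stand 13 mm farther back than shut.
Start: joints at [1.157, 0.353, 1.633, -0, 1.155, -0.002], TCP at [250.161, 572.754, 250.281] pointing down, gripper open.
Joint ranges: [-2.63, 2.63], [-0.92, 2.1], [0.06, 2.66], [-1.3, 4.44], [0, 2.69], [-3.02, 3.02]. Speed limits (rad/s): [2.22, 2.22, 2.79, 3.14, 3.14, 3.14].

INTERFACE

Orientations are given as [roll, pitch, yaw] about the fixed x, y, z axes, in that order (R = Rz(yaw) Ry(pitch) Rx(roll)).
In Python, from rig import r, cams, sign_off gives the robot as it stands.
- The arm moves only by the shell command python3 -m crank 'ROWS' [FORCE]. ROWS is JSON, a list of rows, each a list of 7 numbers: the shift along the tool's x, y, z in m, then the turn, a rotation vector about the tool's x, y, z in rad, then the closure, from 0 (fully open) to 1 (shut). In form: [[dx, dy, dz, ax, ay, az, gripper], ...]. A call has 1 to 5 rows; each row is the pose to reach, as a shift and turn from the pose commanded when the call began, along the tool's axes at that moment; what a row does not reach only later rows make up. A row lasts 1/10 s, in which the tool goes at most 50 mm and 8.59 degrees, less where a joint would pass 70% of its speed; a pose out of reach is approached as far as the arm can. A call with a gripper value outside its range is refused whole. The fingers move at their own pace and stop on an object; FORCE is the grip in N (left out, the last holds). Time passes only in rows, so rows that repeat a pose let the fingers close. It gives the time, the measured TCP pose, the force, the opening and the grip force at its end, in the units of the state.
- r.sense(): the state, without advancing time (a new reading comes with each control period).
- cams.grab_frame(name): name is "side" or "top"; returns a dict with "image" (480x640x3 uint8, red, green, blue), "fx", "fy", "cx", "cy" (pixels), "position" and "orientation" of the camera in the world. Camera axes: x right, y down, z forward; pixel columns grow to the right and rows downward; lengths in mm; the calibration is good to about 2 mm. A picture is of the moment at which its call begins. There is no depth.
- sign_off(): hands the job in; it is judged then, once.
The state is a dict: "clock": time; "qpos": joint angles; "qvel": joint speeds; "joint_efforts": joint torques, N m; "eef_pos": TCP position; "tcp_rot": TCP orientation; "contact_force": force on the tool from outside, world axes, zero at the start; "wrist_torque": the same for the moment, N m; "opening": opening from 0.0 (shut) to 1.0 (fully open); "grasp_force": force on a finger pad.
Only numpy, scipy, OpenCV 4.12 (cv2) and the standard library are available. Lean on these libraries where they do the work, as an engineer would, in place of code of your own. Each camera call takes 0.05 s, during which the arm holds its last target. There are 200 camera calls.

## Working session

There is one attempt and no reset: what is moved stays moved. The work goes in short steps, Python scripts to look and compute and a shell command to move; the robot and the scene stay as the last step left them, time stands still between calls to the robot, and variables do not carry over. Pictures are saved under pics/ and viewed, at most 14 in all, crops included, and the job is handed in when it is done.

```bash
ls; mkdir -p pics; python3 - <<'E'
from rig import r,cams
import cv2
print(r.sense(), r.finger_overhang)
for n in("side","top"):
    f=cams.grab_frame(n); cv2.imwrite(f"pics/{n}0.png",f["image"][:,:,::-1])
    print(n,{k:v for k,v in f.items() if k!="image"})
E
```

```text
pics
{'clock': 0.0, 'qpos': array([ 1.15658597e+00,  3.53650407e-01,  1.63414963e+00, -3.91143509e-05,
        1.15521379e+00, -2.38835825e-03]), 'qvel': array([-5.94326230e-04,  6.72027037e-04,  8.12719239e-05,  1.96497770e-03,
       -2.06467155e-03,  5.71764850e-04]), 'joint_efforts': array([ 1.60943488e-03, -6.05253053e+01, -3.42067838e+01,  1.21258527e-04,
        9.37673118e-03, -7.44152601e-06]), 'eef_pos': array([249.99225725, 572.31978146, 249.55363049]), 'tcp_rot': array([-3.14017140e+00,  3.23681522e-05,  2.72978650e+00]), 'contact_force': array([-1.097326  ,  0.61800143,  0.19562149]), 'wrist_torque': array([-0.02440827,  0.00053519, -0.00584608]), 'grasp_force': 0.0, 'opening': 0.9993647707473056} 19.0
side {'fx': 523.9258199186617, 'fy': 523.9258199186617, 'cx': 320.32209706703895, 'cy': 242.34681393976376, 'position': array([  71.15498972, -774.92561505,  857.88293849]), 'orientation': array([-2.2732472 , -0.0116529 , -0.50368911])}
top {'fx': 492.2465747372576, 'fy': 492.2465747372576, 'cx': 312.83696409222523, 'cy': 239.95845372198022, 'position': array([ 408.52551488,   -2.31157331, 1335.23561976]), 'orientation': array([-3.0711791 , -0.01781808, -1.55066619])}
```

View pics/side0.png

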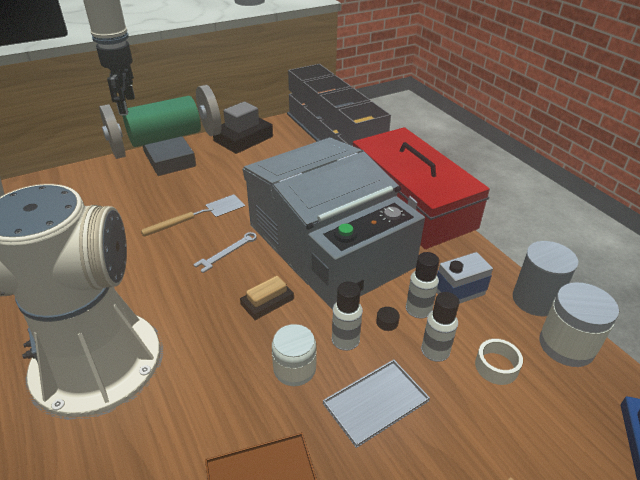

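View pics/top0.png

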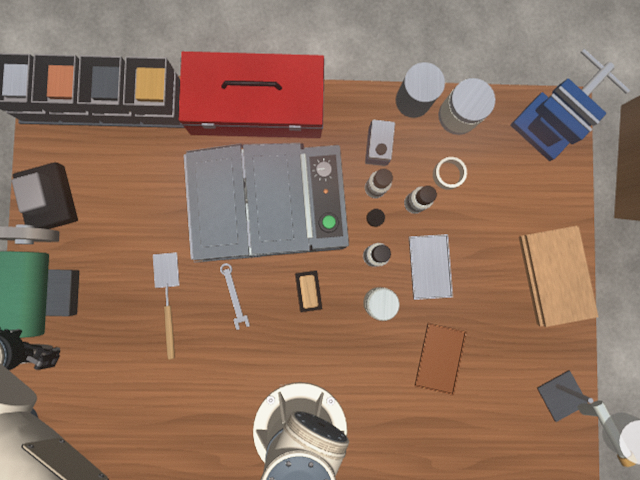

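The side view shows three cans with black caps at about (347,295), (427,265) and (444,308). The steel tray is at (376,402), with its brown look-alike at (262,460), and the green button is at (346,230). In the top view the cans are at (379,180), (424,196) and (378,254), the tray at (431,267), and the cabinet at (247,200) with the rail at x≈308.

```bash
cat > h.py <<'E'
import numpy as np, cv2
from scipy.spatial.transform import Rotation as Ro
from rig import r,cams
def grab(n,save=None):
    f=cams.grab_frame(n)
    if save: cv2.imwrite(f"pics/{save}.png",f["image"][:,:,::-1])
    f["R"]=Ro.from_euler("xyz",f["orientation"]).as_matrix(); f["p"]=np.array(f["position"]); return f
def ray(f,uv):
    d=f["R"]@np.array([(uv[0]-f["cx"])/f["fx"],(uv[1]-f["cy"])/f["fy"],1.]); return d/np.linalg.norm(d)
def onz(f,uv,z): d=ray(f,uv); return f["p"]+d*(z-f["p"][2])/d[2]
def tri(f,a,g,b):
    d,e=ray(f,a),ray(g,b); s=np.linalg.lstsq(np.c_[d,-e],g["p"]-f["p"],rcond=None)[0]
    P,Q=f["p"]+s[0]*d,g["p"]+s[1]*e; return (P+Q)/2,np.linalg.norm(P-Q)
def proj(f,P): c=f["R"].T@(np.array(P,float)-f["p"]); return np.array([f["fx"]*c[0]/c[2]+f["cx"],f["fy"]*c[1]/c[2]+f["cy"]])
def blobs(f,mask,lo=20,hi=5000):
    n,l,s,c=cv2.connectedComponentsWithStats(mask.astype(np.uint8)); return [(np.round(c[i],1),s[i].tolist()) for i in range(1,n) if lo<s[i][4]<hi]
def hsv(f): return cv2.cvtColor(f["image"],cv2.COLOR_RGB2HSV).astype(int)
def go(P,rpy=None):
    """rows' numbers to bring the TCP to P (mm) [and rpy]"""
    s=r.sense(); R=Ro.from_euler("xyz",s["tcp_rot"]); d=R.inv().apply(np.array(P)-s["eef_pos"])/1000
    w=np.zeros(3) if rpy is None else (R.inv()*Ro.from_euler("xyz",rpy)).as_rotvec()
    print("go",np.round(P),np.round(d,4),np.round(w,3))
E
python3 - <<'E'
from h import *
S,T=grab("side","s1"),grab("top","t1")
g=[]
for f,roi in((S,(320,210,370,250)),(T,(310,205,345,240))):
    h=hsv(f); m=(h[...,0]>45)&(h[...,0]<85)&(h[...,1]>120)&(h[...,2]>60)
    z=np.zeros(m.shape,bool); z[roi[1]:roi[3],roi[0]:roi[2]]=1
    b=blobs(f,m&z); print(b); g.append(max(b,key=lambda t:t[1][4])[0])
print("button",tri(S,g[0],T,g[1]))
# tray/brown + rail: contour rects in top view
for nm,f,roi in(("t",T,(400,225,465,310)),):
    h=hsv(f); m=(h[...,1]<60)&(h[...,2]>110); z=np.zeros(m.shape,np.uint8); z[roi[1]:roi[3],roi[0]:roi[2]]=m[roi[1]:roi[3],roi[0]:roi[2]]
    c=max(cv2.findContours(z,0,2)[0],key=cv2.contourArea); q=cv2.minAreaRect(c); print(q)
    P=[onz(f,p,10) for p in cv2.boxPoints(q)]; print(np.round(P)); print("tray c",np.mean(P,0))
a=cv2.resize(T["image"][150:280,285:465],None,fx=4,fy=4,interpolation=2)[:, :,::-1]
b=cv2.resize(S["image"][240:370,320:480],None,fx=4,fy=4,interpolation=2)[:,:,::-1]
cv2.imwrite("pics/ct.png",a);cv2.imwrite("pics/cs.png",b)
E
```

```text
[(array([345.5, 228. ]), [339, 224, 14, 10, 107])]
[]Traceback (most recent call last):
  File "<stdin>", line 7, in <module>
ValueError: max() iterable argument is empty
```

```bash
python3 - <<'E'
from h import *
S,T=grab("side","s1"),grab("top","t1")
g=[]
for f,roi in((S,(325,215,365,245)),(T,(315,208,345,240))):
    h=hsv(f); m=(h[...,0]>40)&(h[...,0]<90)&(h[...,1]>80)
    z=np.zeros(m.shape,bool); z[roi[1]:roi[3],roi[0]:roi[2]]=1
    b=blobs(f,m&z); print(b); g.append(max(b,key=lambda t:t[1][4])[0])
print("button",tri(S,g[0],T,g[1]))
for nm,f,roi in(("t",T,(400,225,465,310)),):
    h=hsv(f); m=(h[...,1]<60)&(h[...,2]>110); z=np.zeros(m.shape,np.uint8); z[roi[1]:roi[3],roi[0]:roi[2]]=m[roi[1]:roi[3],roi[0]:roi[2]]
    c=max(cv2.findContours(z,0,2)[0],key=cv2.contourArea); q=cv2.minAreaRect(c); print(q)
    P=[onz(f,p,10) for p in cv2.boxPoints(q)]; print(np.round(P)); print("tray c",np.mean(P,0))
a=cv2.resize(T["image"][140:280,285:465],None,fx=4,fy=4,interpolation=2)[:, :,::-1]
b=cv2.resize(S["image"][240:370,320:480],None,fx=4,fy=4,interpolation=2)[:,:,::-1]
cv2.imwrite("pics/ct.png",a);cv2.imwrite("pics/cs.png",b)
E
```

```text
[(array([345.4, 229.3]), [338, 224, 16, 12, 155])]
[(array([328.5, 221.6]), [322, 215, 14, 14, 142])]
button (array([535.38011658, -57.66892492, 172.81249352]), np.float64(0.1046854175404408))
((430.46173095703125, 266.5029296875), (63.964881896972656, 39.80548858642578), 85.60128784179688)
[[ 518. -282.   10.]
 [ 529. -390.   10.]
 [ 357. -404.   10.]
 [ 347. -297.   10.]]
tray c [ 437.80058125 -343.1412811    10.        ]
```

View pics/ct.png

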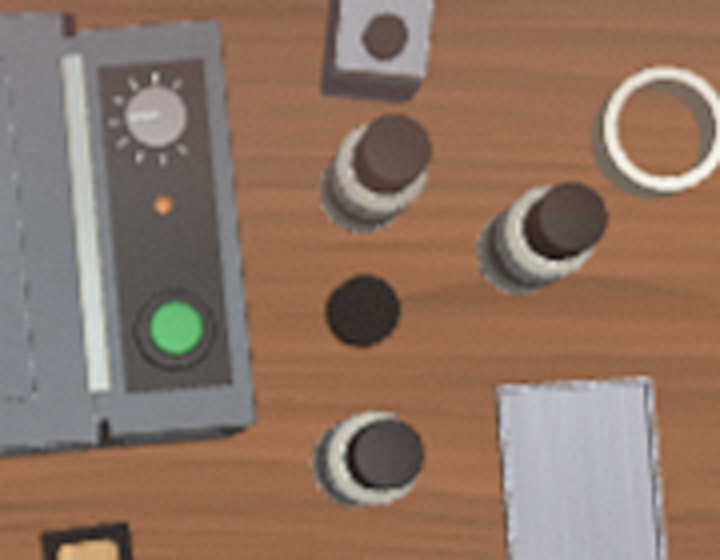

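View pics/cs.png

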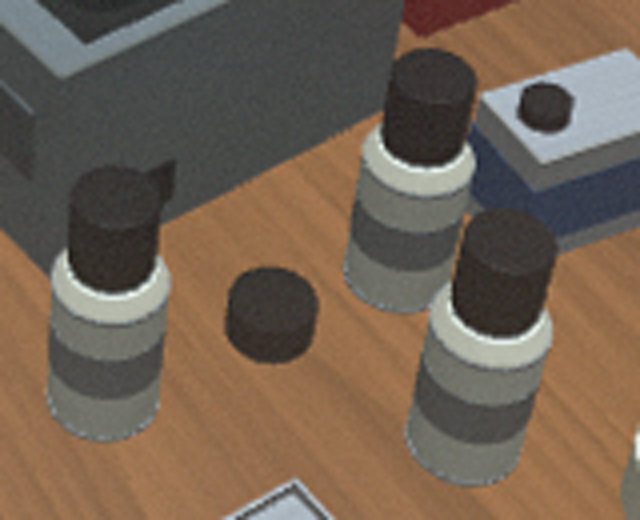

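The top crop (4x, origin 285,140) shows the three cap tops at about (398,147), (573,212) and (390,452). The low black disc at (362,310) is the rubber pad, not a can. The rail runs from (75,57) to (100,390). The side crop (origin 320,240) shows cap tops at (432,75), (510,240) and (117,197), with the white and grey bodies matching the aerosol can description.

```bash
python3 - <<'E'
from h import *
S,T=grab("side"),grab("top")
ct=lambda u,v:(285+u/4,140+v/4); cs=lambda u,v:(320+u/4,240+v/4)
for a,b in(((398,147),(432,75)),((573,212),(510,240)),((390,452),(117,197))):
    P,e=tri(T,ct(*a),S,cs(*b)); print("can",P.round(1),e.round(1),"planes150",onz(T,ct(*a),150)[:2].round(1),onz(S,cs(*b),150)[:2].round(1))
print("pad",onz(T,ct(362,310),26).round())
# rail ends
h=hsv(T); a,b=onz(T,ct(72,56),194),onz(T,ct(101,391),194); d=a-b
print("rail",a.round(),b.round(),np.linalg.norm(d).round(), "yaw x-axis",np.arctan2(d[1],d[0]))
mid=(a+b)/2
x=d/np.linalg.norm(d); y=np.array([-x[1],x[0],0])
print("cab origin via rail",(mid+142*y).round(), "via button",(onz(T,ct(177,328),179)+65*x+185*y).round())
a,b=onz(T,ct(218,22),155),onz(T,ct(255,428),155);d=a-b;print("pod edge",np.linalg.norm(d),np.arctan2(d[1],d[0]),(((a+b)/2)+235*y).round())
# back edge of tri: rear corners of cabinet in full top (184,153),(193,260)
a,b=onz(T,(184,153),172),onz(T,(192,260),172);d=a-b;print("rear",a,b,np.linalg.norm(d),np.arctan2(d[1],d[0]),((a+b)/2-135*y).round())
# tape, filler in side etc not needed
E
```

```text
can [ 650.8 -193.5  149.2] 1.0 planes150 [ 651.  -193.7] [ 649.6 -194. ]
can [ 613.3 -301.4  147.4] 1.4 planes150 [ 613.4 -301.1] [ 610.5 -302.9]
can [ 464.8 -191.   148.2] 0.4 planes150 [ 464.6 -190.7] [ 464.  -192.6]
pad [ 565. -191.   26.]
rail [692.   6. 194.] [494. -15. 194.] 198.0 yaw x-axis 0.10662453586069817
cab origin via rail [578. 137. 194.] via button [579. 132. 179.]
pod edge 248.85420057567265 0.10591800290816437 [576. 138. 155.]
rear [692.52812855 290.44059705 172.        ] [437.65168837 261.8883342  172.        ] 256.4707224487676 0.11155882670665598 [579. 142. 172.]
```

```bash
cat >> h.py <<'E'
O=np.array([578,137.]);A=0.107
cx,cy=np.array([np.cos(A),np.sin(A)]),np.array([-np.sin(A),np.cos(A)])
def w(x,y,z): return np.r_[O+x*cx+y*cy,z]
def c(P): d=np.array(P)[:2]-O; return np.round([d@cx,d@cy,P[2]],1)
def st():
    s=r.sense(); print("t",round(s["clock"],1),"cab",c(s["eef_pos"]),"world",s["eef_pos"].round(1),"rpy",s["tcp_rot"].round(3),"F",np.round(s["contact_force"],1),"op",round(s["opening"],2),"g",round(s["grasp_force"],1),"q",s["qpos"].round(2))
E
python3 - <<'E'
from h import *
go(w(0,-180,320),[np.pi,0,1.678]); print(w(0,-180,320)); print(c([650.8,-193.5,0]),c([613,-301.4,0]),c([464.8,-191,0]),c([438,-343,0]),c([565,-191,0]))
E
```

```text
go [597. -42. 320.] [-0.5641 -0.4244 -0.0697] [-0.     0.     1.052]
[597.22326974 -41.97057272 320.        ]
[  37.1 -336.4    0. ] [ -12.  -439.6    0. ] [-147.6 -314.     0. ] [-190.5 -462.3    0. ] [ -48.  -324.7    0. ]
```

```bash
python3 -m crank '[[0,0,-0.05,0,0,0.14,1],[-0.04,-0.03,-0.07,0,0,0.28,1],[-0.08,-0.06,-0.07,0,0,0.42,1],[-0.12,-0.09,-0.07,0,0,0.56,1],[-0.16,-0.12,-0.07,0,0,0.7,1]]' 40; python3 -m crank '[[0,0,0,0,0,0.14,1],[0,0,0,0,0,0.28,1],[0,0,0,0,0,0.352,1],[0,0,0,0,0,0.352,1]]'; python3 -c "
from h import *
st(); go(w(0,-180,320),[np.pi,0,1.678])"
```

```text
clock: 0.9
eef_pos: [347.5, 400.3, 320.6]
tcp_rot: [3.141, -0.0, 2.025]
contact_force: [1.4, -0.5, 0.1]
opening: 0.146
grasp_force: 0.0
clock: 1.3
eef_pos: [347.1, 401.7, 320.5]
tcp_rot: [3.141, -0.0, 1.676]
contact_force: [0.1, 0.7, 0.1]
opening: 0.004
grasp_force: 0.0
t 1.3 cab [-201.3  287.8  320.5] world [347.1 401.7 320.5] rpy [ 3.141 -0.     1.676] F [0.1 0.7 0.1] op 0.0 g 0.0 q [ 0.86  0.14  1.75 -0.    1.25  0.75]
go [597. -42. 320.] [-4.676e-01  2.019e-01  4.000e-04] [ 0.    -0.    -0.002]
```

```bash
python3 -m crank '[[-0.04,0.017,0,0,0,0,1],[-0.08,0.035,0,0,0,0,1],[-0.12,0.052,0,0,0,0,1],[-0.165,0.07,0,0,0,0,1],[-0.21,0.09,0,0,0,0,1]]'; python3 -m crank '[[-0.045,0.02,0,0,0,0,1],[-0.09,0.04,0,0,0,0,1],[-0.135,0.06,0,0,0,0,1],[-0.18,0.08,0,0,0,0,1],[-0.22,0.1,0,0,0,0,1]]';python3 -m crank '[[-0.038,0.012,0,0,0,0,1],[-0.038,0.012,0.04,0,0,0,1],[-0.038,0.012,0.08,0,0,0,1],[-0.038,0.012,0.12,0,0,0,1],[-0.038,0.012,0.127,0,0,0,1]]'; python3 -c "
from h import *
st();grab('side','s2')"
```

```text
clock: 1.8
eef_pos: [459.3, 201.3, 320.5]
tcp_rot: [3.141, -0.0, 1.682]
contact_force: [0.6, -0.0, 0.3]
opening: -0.001
grasp_force: 0.0
clock: 2.3
eef_pos: [582.6, -7.5, 320.4]
tcp_rot: [3.141, 0.0, 1.68]
contact_force: [0.9, 1.5, 0.4]
opening: 0.001
grasp_force: 0.0
clock: 2.8
eef_pos: [594.9, -41.7, 188.7]
tcp_rot: [-3.134, -0.001, 1.68]
contact_force: [-0.7, -0.7, -0.7]
opening: -0.004
grasp_force: 0.0
t 2.8 cab [  -2.3 -179.5  188.7] world [594.9 -41.7 188.7] rpy [-3.134e+00 -1.000e-03  1.680e+00] F [-0.7 -0.7 -0.7] op -0.0 g 0.0 q [-0.07  0.38  1.75 -0.    1.02 -0.18]
```

View pics/s2.png

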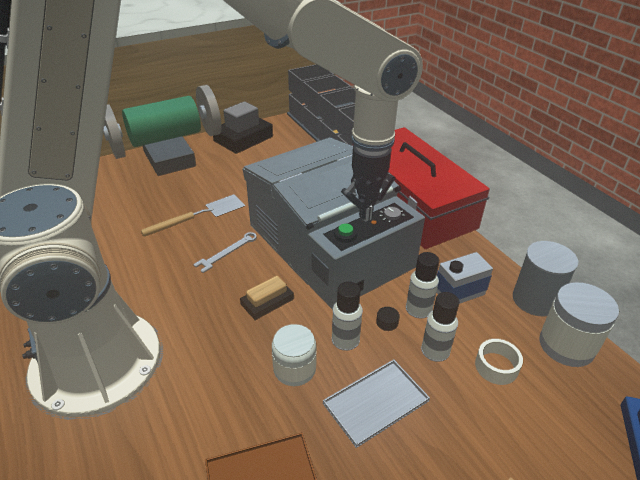

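The closed fingers stand behind the rail at about (368,218), between the green button (345,231) and the dial. I'll push the rail level towards +y.

```bash
python3 -m crank '[[0.015,0,0,0,0,0,1],[0.03,0,0,0,0,0,1],[0.05,0,0,0,0,0,1],[0.07,0,0,0,0,0,1],[0.09,0,0,0,0,0,1]]'; python3 -m crank '[[0.02,0,0,0,0,0,1],[0.04,0,0,0,0,0,1],[0.06,0,0,0,0,0,1],[0.08,0,0,0,0,0,1],[0.095,0,0,0,0,0,1]]'; python3 -c "
from h import *
st();grab('side','s3')"
```

```text
clock: 3.35
eef_pos: [589.0, 49.1, 195.7]
tcp_rot: [3.138, 0.001, 1.679]
contact_force: [-0.8, -2.7, -1.7]
opening: -0.001
grasp_force: 1.4
clock: 3.85
eef_pos: [578.6, 144.5, 195.7]
tcp_rot: [3.138, -0.0, 1.68]
contact_force: [0.9, -1.3, -0.9]
opening: 0.003
grasp_force: 0.6
t 3.9 cab [  1.4   7.4 195.7] world [578.6 144.5 195.7] rpy [ 3.138 -0.     1.68 ] F [ 0.9 -1.3 -0.9] op 0.0 g 0.6 q [0.24 0.36 1.75 0.   1.02 0.13]
```

View pics/s3.png

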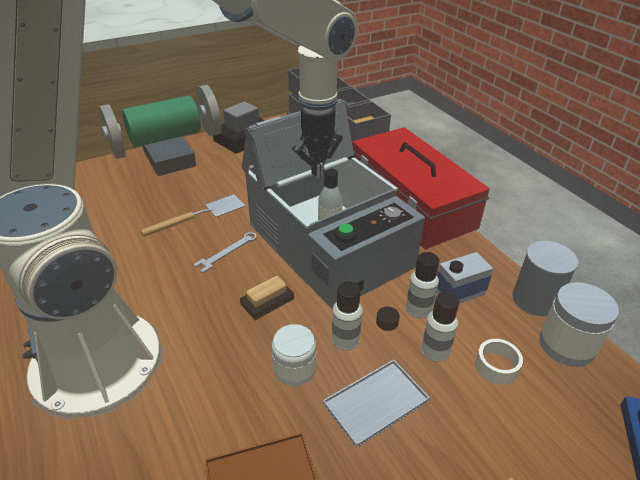

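The cover stands steep, with one canister visible in the well at (331,195). I'll back off, rise, and push the upper panel.

```bash
python3 -m crank '[[-0.03,0,0,0,0,0,1],[-0.03,0,-0.045,0,0,0,1],[-0.03,0,-0.09,0,0,0,1],[0,0,-0.09,0,0,0,1],[0.03,0,-0.09,0,0,0,1]]'; python3 -m crank '[[0.02,0,0,0,0,0,1],[0.035,0,0,0,0,0,1],[0.05,0,0,0,0,0,1],[0.065,0,0,0,0,0,1],[0.068,0,0,0,0,0,1]]'; python3 -m crank '[[0.004,0,0,0,0,0,1],[0.008,0,0,0,0,0,1]]';  python3 -m crank '[[0.003,0,0,0,0,0,1],[0.003,0,0,0,0,0,1]]'; python3 -c "
from h import *
st();grab('side','s4')"
```

```text
clock: 4.4
eef_pos: [576.1, 172.6, 286.8]
tcp_rot: [3.136, -0.001, 1.676]
contact_force: [-0.5, 0.5, -0.3]
opening: 0.002
grasp_force: 0.0
clock: 4.9
eef_pos: [567.3, 241.1, 283.2]
tcp_rot: [-3.141, -0.001, 1.679]
contact_force: [-0.3, -0.1, 0.1]
opening: 0.003
grasp_force: 0.0
clock: 5.1
eef_pos: [566.6, 247.2, 283.0]
tcp_rot: [-3.141, 0.0, 1.677]
contact_force: [-0.2, -0.3, 0.5]
opening: -0.001
grasp_force: 0.0
clock: 5.3
eef_pos: [566.5, 247.9, 283.0]
tcp_rot: [-3.14, 0.004, 1.677]
contact_force: [0.6, -11.9, 1.1]
opening: 0.0
grasp_force: 0.0
t 5.3 cab [  0.4 111.5 283. ] world [566.5 247.9 283. ] rpy [-3.14   0.004  1.677] F [  0.6 -11.9   1.1] op 0.0 g 0.0 q [ 0.41  0.32  1.61 -0.    1.22  0.31]
```

```bash
python3 -m crank '[[0.002,0,0,0,0,0,1],[0.002,0,0,0,0,0,1]]'; python3 -m crank '[[-0.05,0,0,0,0,0,1],[-0.1,0,0,0,0,0,0.6],[-0.14,0,-0.03,0,0,0,0.5],[-0.18,0,-0.06,0,0,0,0.5],[-0.22,0,-0.1,0,0,0,0.5]]';python3 -m crank '[[-0.04,0,0,0,0,0,0.5],[-0.08,0,0,0,0,0,0.5],[-0.12,0,0,0,0,0,0.5],[-0.16,0,0,0,0,0,0.5],[-0.19,0,0,0,0,0,0.5]]'; python3 -c "
from h import *
st();S=grab('side','s4');T=grab('top','t4')
a=cv2.resize(S['image'][80:280,230:450],None,fx=2,fy=2,interpolation=2);b=cv2.resize(T['image'][130:270,175:355],None,fx=2,fy=2,interpolation=2)
o=np.zeros((400,800,3),np.uint8);o[:400,:440]=a;o[:280,440:800]=b;cv2.imwrite('pics/m4.png',o[:,:,::-1])"
```

```text
clock: 5.55
eef_pos: [566.5, 248.0, 283.0]
tcp_rot: [-3.14, 0.007, 1.677]
contact_force: [1.1, -19.3, 3.1]
opening: 0.001
grasp_force: 0.0
clock: 6.05
eef_pos: [588.7, 36.1, 378.9]
tcp_rot: [-3.14, -0.0, 1.677]
contact_force: [1.0, 0.1, 0.5]
opening: 0.498
grasp_force: 0.0
clock: 6.55
eef_pos: [609.3, -153.2, 378.5]
tcp_rot: [-3.142, 0.0, 1.676]
contact_force: [0.1, -0.3, -0.4]
opening: 0.498
grasp_force: 0.0
t 6.5 cab [ 1.000e-01 -2.919e+02  3.785e+02] world [ 609.3 -153.2  378.5] rpy [-3.142  0.     1.676] F [ 0.1 -0.3 -0.4] op 0.5 g 0.0 q [-0.25  0.27  1.47 -0.    1.4  -0.35]
```

View pics/m4.png

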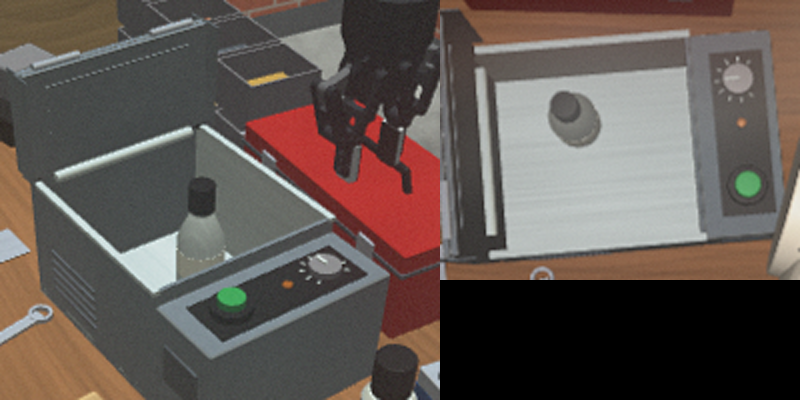

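The cover stands fully folded. There is a single canister in the well, with its cap top at side (331,172.5) and top (237.5,182).

```bash
python3 - <<'E'
from h import *
S,T=grab("side"),grab("top")
P,e=tri(T,(237.5,182),S,(331,172.8)); print(P,e,c(P),c(onz(T,(237.5,182),162)),c(onz(S,(331,172.8),162)))
# body outline centre at floor: base of bottle in top view
print(c(onz(T,((582-440)/2+175,130+126/2),12+35)))
E
```

```text
[627.62570981 162.89929476 158.92845826] 0.8053062764031603 [ 52.1  20.5 158.9] [ 51.8  19.9 162. ] [ 48.9  16.8 162. ]
[43.8 13.6 47. ]
```

```bash
python3 -m crank '[[0.05,0.01,0,0,0,0,0.25],[0.1,0.02,0,0,0,0,0.25],[0.145,0.03,0.02,0,0,0,0.25],[0.19,0.04,0.04,0,0,0,0.25],[0.235,0.051,0.05,0,0,0,0.25]]'; python3 -m crank '[[0.04,0,0.02,0,0,0,0.25],[0.077,0,0.05,0,0,0,0.25],[0.077,0,0.09,0,0,0,0.25],[0.077,0,0.12,0,0,0,0.25],[0.077,0,0.12,0,0,0,0.25]]'; python3 -c "
from h import *
st();S=grab('side','s5')
a=cv2.resize(S['image'][80:280,230:450],None,fx=3,fy=3,interpolation=2)[:,:,::-1];cv2.imwrite('pics/m5.png',a)"
```

```text
clock: 7.25
eef_pos: [633.8, 91.6, 327.3]
tcp_rot: [-3.14, -0.0, 1.679]
contact_force: [-0.7, 0.1, 0.2]
opening: 0.748
grasp_force: 0.0
clock: 7.75
eef_pos: [623.4, 166.1, 204.3]
tcp_rot: [-3.134, 0.001, 1.68]
contact_force: [0.5, -0.4, 0.2]
opening: 0.749
grasp_force: 0.0
t 7.8 cab [ 48.2  24.1 204.3] world [623.4 166.1 204.3] rpy [-3.134e+00  1.000e-03  1.680e+00] F [ 0.5 -0.4  0.2] op 0.75 g 0.0 q [0.26 0.43 1.62 0.   1.09 0.15]
```

View pics/m5.png

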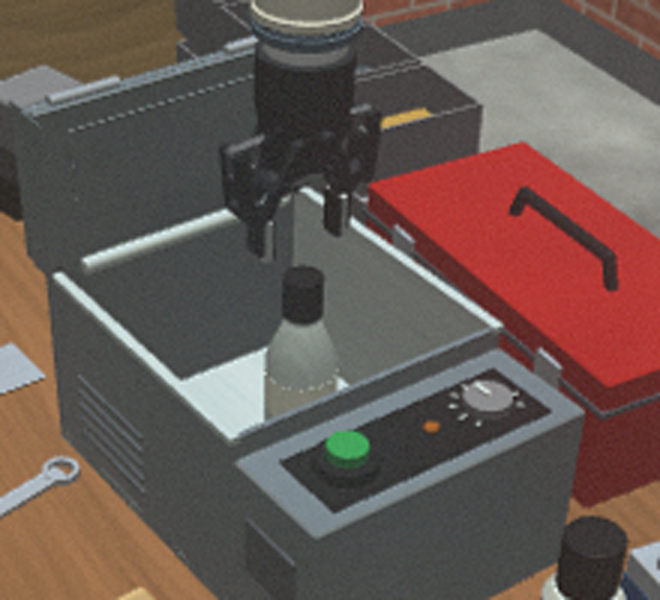

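The open fingers straddle the cap at (303,280) in the crop, above it. I'll descend and grip.

```bash
python3 -m crank '[[-0.004,0.003,0.02,0,0,0,0.25],[-0.004,0.003,0.04,0,0,0,0.25],[-0.004,0.003,0.059,0,0,0,0.25],[-0.004,0.003,0.059,0,0,0,0.25]]'; python3 -m crank '[[0,0,0,0,0,0,1],[0,0,0,0,0,0,1],[0,0,0,0,0,0,1],[0,0,0,0,0,0,1],[0,0,0,0,0,0,1]]' 40; python3 -c "
from h import *
st()"
```

```text
clock: 8.2
eef_pos: [629.9, 161.5, 149.7]
tcp_rot: [-3.14, -0.0, 1.678]
contact_force: [-0.7, 0.1, -0.3]
opening: 0.75
grasp_force: 0.0
clock: 8.7
eef_pos: [630.9, 161.7, 151.9]
tcp_rot: [3.14, -0.0, 1.678]
contact_force: [-2.4, -0.2, 5.8]
opening: 0.388
grasp_force: 39.0
t 8.7 cab [ 55.3  18.9 151.9] world [630.9 161.7 151.9] rpy [ 3.14  -0.     1.678] F [-2.4 -0.2  5.8] op 0.39 g 39.0 q [0.25 0.49 1.66 0.   0.99 0.14]
```

```bash
python3 -m crank '[[0,0,-0.02,0,0,0,1],[0,0,-0.05,0,0,0,1],[0,0,-0.09,0,0,0,1],[0,0,-0.13,0,0,0,1],[0,0,-0.17,0,0,0,1]]'; python3 -m crank '[[0,0,-0.03,0,0,0,1],[-0.03,-0.015,-0.03,0,0,0,1],[-0.06,-0.03,-0.03,0,0,0,1],[-0.1,-0.05,-0.03,0,0,0,1],[-0.14,-0.07,-0.03,0,0,0,1]]'; python3 -m crank '[[-0.04,-0.02,0,0,0,0,1],[-0.08,-0.04,0,0,0,0,1],[-0.12,-0.06,0,0,0,0,1],[-0.16,-0.08,0,0,0,0,1],[-0.20,-0.10,0,0,0,0,1]]'; python3 -m crank '[[-0.04,-0.02,0,0,0,0,1],[-0.08,-0.04,0,0,0,0,1],[-0.12,-0.06,0,0,0,0,1],[-0.141,-0.076,0,0,0,0,1],[-0.141,-0.076,0,0,0,0,1]]'; python3 -c "
from h import *
st();S=grab('side','s6');T=grab('top','t6')
print(tri(S,(375.5,402.5),T,(430.5,266.5)))
for xy in((438,-343),): go([*xy,200])
a=S['image'][200:480,180:580];cv2.imwrite('pics/m6.png',cv2.resize(a,None,fx=2,fy=2)[:,:,::-1])
"
```

```text
clock: 9.2
eef_pos: [630.1, 161.4, 322.4]
tcp_rot: [3.141, -0.0, 1.678]
contact_force: [0.6, -0.3, -1.5]
opening: 0.383
grasp_force: 40.5
clock: 9.7
eef_pos: [574.9, 13.7, 350.7]
tcp_rot: [3.14, 0.0, 1.679]
contact_force: [0.2, -0.2, -2.5]
opening: 0.387
grasp_force: 40.0
clock: 10.2
eef_pos: [496.7, -196.3, 350.9]
tcp_rot: [3.14, 0.001, 1.678]
contact_force: [1.0, -0.8, -2.2]
opening: 0.385
grasp_force: 40.1
clock: 10.7
eef_pos: [435.4, -345.8, 350.5]
tcp_rot: [3.142, 0.002, 1.674]
contact_force: [0.3, 0.3, -1.9]
opening: 0.39
grasp_force: 40.2
t 10.7 cab [-193.4 -464.8  350.5] world [ 435.4 -345.8  350.5] rpy [3.142e+00 2.000e-03 1.674e+00] F [ 0.3  0.3 -1.9] op 0.39 g 40.2 q [-0.67  0.16  1.66 -0.    1.32 -0.78]
(array([ 4.37223929e+02, -3.45546615e+02,  5.70234345e-02]), np.float64(0.9435483135756854))
go [ 438 -343  200] [1.000e-04 1.000e-03 1.504e-01] [0. 0. 0.]
```

View pics/m6.png

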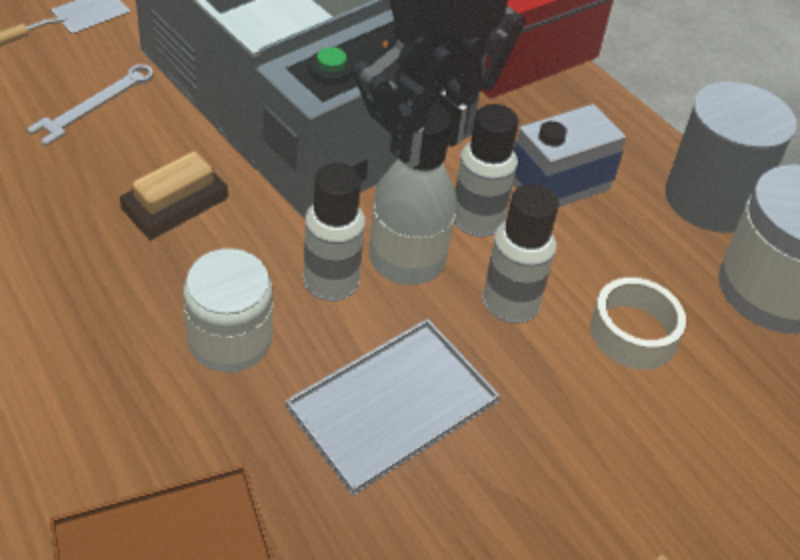

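The canister hangs upright at (410,200) in the crop, above the steel tray (392,405). I'll lower it.

```bash
python3 -m crank '[[0,0,0.045,0,0,0,1],[0,0,0.09,0,0,0,1],[0,0,0.13,0,0,0,1],[0,0,0.165,0,0,0,1],[0,0,0.19,0,0,0,1]]'; python3 -m crank '[[0,0,0.003,0,0,0,1],[0,0,0.006,0,0,0,1],[0,0,0.009,0,0,0,1],[0,0,0.009,0,0,0,1]]'; python3 -c "
from h import *
st()"
```

```text
clock: 11.3
eef_pos: [437.1, -341.2, 157.8]
tcp_rot: [-3.141, -0.002, 1.679]
contact_force: [-0.4, -0.2, -2.3]
opening: 0.387
grasp_force: 40.1
clock: 11.7
eef_pos: [437.8, -343.4, 151.8]
tcp_rot: [3.14, 0.001, 1.678]
contact_force: [0.4, 0.3, -1.6]
opening: 0.385
grasp_force: 40.5
t 11.7 cab [-190.7 -462.6  151.8] world [ 437.8 -343.4  151.8] rpy [3.140e+00 1.000e-03 1.678e+00] F [ 0.4  0.3 -1.6] op 0.39 g 40.5 q [-0.67  0.36  1.87  0.    0.91 -0.78]
```

```bash
python3 -m crank '[[0,0,0.002,0,0,0,1],[0,0,0.004,0,0,0,1],[0,0,0.006,0,0,0,1],[0,0,0.006,0,0,0,1]]'; python3 -m crank '[[0,0,0.001,0,0,0,1],[0,0,0.002,0,0,0,1],[0,0,0.002,0,0,0,1]]'
```

```text
clock: 12.1
eef_pos: [436.9, -343.0, 144.4]
tcp_rot: [-3.141, -0.0, 1.678]
contact_force: [-1.1, 0.2, -2.4]
opening: 0.386
grasp_force: 40.5
clock: 12.4
eef_pos: [437.1, -343.2, 142.9]
tcp_rot: [3.141, 0.0, 1.678]
contact_force: [-0.6, 0.1, 1.4]
opening: 0.384
grasp_force: 40.8
```

```bash
cat >> h.py <<'E'
def caps(f,x0=300,x1=520,y0=235,y1=400):
    h=hsv(f); m=np.zeros(h.shape[:2],np.uint8); m[y0:y1,x0:x1]=(h[y0:y1,x0:x1,2]<62)
    m=cv2.morphologyEx(m,2,np.ones((3,3),np.uint8))
    for p,s in blobs(f,m,150,2500): print("cap",p,s,onz(f,p,130)[:2].round(),c(onz(f,p,130)))
E
python3 -m crank '[[0,0,0,0,0,0,0.8],[0,0,0,0,0,0,0.5],[0,0,0,0,0,0,0.3],[0,0,0,0,0,0,0.2],[0,0,0,0,0,0,0.2]]'; python3 -m crank '[[0,0,-0.02,0,0,0,0.2],[0,0,-0.05,0,0,0,0.2],[0,0,-0.09,0,0,0,0.2],[0,0,-0.13,0,0,0,0.2],[0,0,-0.17,0,0,0,0.2]]'; python3 -c "
from h import *
st();S=grab('side','s7');T=grab('top','t7');caps(S)
cv2.imwrite('pics/m7.png',np.hstack([cv2.resize(S['image'][230:460,300:500],None,fx=2,fy=2),cv2.resize(T['image'][140:370,320:520],None,fx=2,fy=2)])[:,:,::-1])
"
```

```text
clock: 12.9
eef_pos: [437.1, -343.1, 142.6]
tcp_rot: [3.142, 0.0, 1.678]
contact_force: [-0.6, 0.4, -1.2]
opening: 0.801
grasp_force: 0.0
clock: 13.4
eef_pos: [436.8, -342.9, 314.2]
tcp_rot: [-3.142, -0.0, 1.678]
contact_force: [0.2, -0.9, -0.5]
opening: 0.803
grasp_force: 0.0
t 13.4 cab [-191.6 -462.1  314.2] world [ 436.8 -342.9  314.2] rpy [-3.142 -0.     1.678] F [ 0.2 -0.9 -0.5] op 0.8 g 0.0 q [-0.67  0.19  1.71  0.    1.24 -0.78]
cap [347.3 240.3] [335, 235, 29, 14, 203] [548. -47.] [ -49.1 -180.1  130. ]
cap [347.5 302.5] [337, 293, 23, 20, 332] [ 454. -205.] [-159.8 -326.4  130. ]
cap [443.4 313.4] [433, 301, 24, 23, 341] [ 597. -313.] [ -29.2 -449.3  130. ]
```

View pics/m7.png

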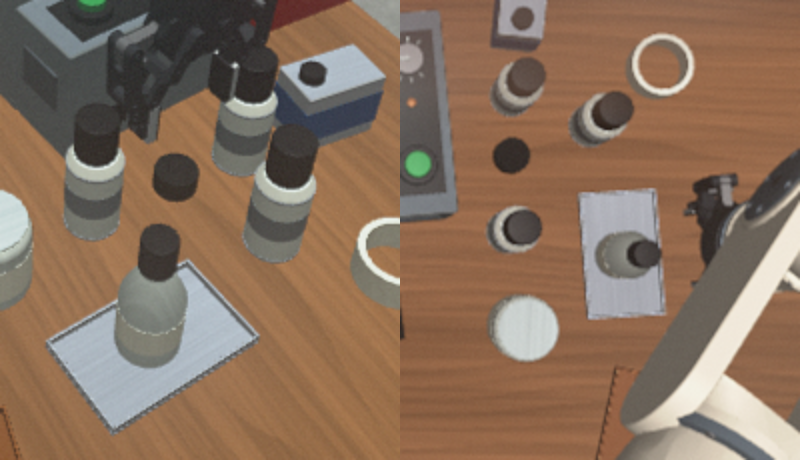

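The canister stands upright on the tray at (150,300) in the left half. The cans have not moved. Next is the nearest can, at side (347,302).

```bash
python3 -m crank '[[0.045,0.014,0,0,0,0,0.2],[0.09,0.028,0,0,0,0,0.2],[0.135,0.04,0,0,0,0,0.2],[0.148,0.044,0.02,0,0,0,0.2],[0.148,0.044,0.06,0,0,0,0.2]]'; python3 -m crank '[[0,0,0.04,0,0,0,0.2],[0,0,0.07,0,0,0,0.2],[0,0,0.095,0,0,0,0.2],[0,0,0.115,0,0,0,0.2],[0,0,0.115,0,0,0,0.2]]';  python3 -m crank '[[0,0,0,0,0,0,1],[0,0,0,0,0,0,1],[0,0,0,0,0,0,1],[0,0,0,0,0,0,1],[0,0,0,0,0,0,1]]' 40;python3 -c "
from h import *
st()"
```

```text
clock: 14.0
eef_pos: [467.1, -189.8, 254.2]
tcp_rot: [3.136, 0.002, 1.68]
contact_force: [0.6, -0.6, -1.1]
opening: 0.801
grasp_force: 0.0
clock: 14.5
eef_pos: [463.0, -190.4, 134.9]
tcp_rot: [-3.137, -0.003, 1.678]
contact_force: [-0.1, -1.0, 0.5]
opening: 0.802
grasp_force: 0.0
clock: 15.0
eef_pos: [465.6, -191.6, 138.7]
tcp_rot: [3.14, 0.001, 1.678]
contact_force: [-1.0, -0.8, 7.0]
opening: 0.503
grasp_force: 41.7
t 15.0 cab [-146.9 -314.7  138.7] world [ 465.6 -191.6  138.7] rpy [3.140e+00 1.000e-03 1.678e+00] F [-1.  -0.8  7. ] op 0.5 g 41.7 q [-0.39  0.31  1.99 -0.    0.84 -0.5 ]
```

```bash
python3 -m crank '[[0,0,-0.03,0,0,0,1],[0,0,-0.07,0,0,0,1],[0,0,-0.115,0,0,0,1],[0,0,-0.16,0,0,0,1],[0,0,-0.205,0,0,0,1]]'; python3 -m crank '[[0,0,0,0,0,0,1],[0.03,0.01,0,0,0,0,1],[0.07,0.02,0,0,0,0,1],[0.11,0.03,0,0,0,0,1],[0.15,0.04,0,0,0,0,1]]'; python3 -m crank '[[0.04,0.01,0,0,0,0,1],[0.08,0.02,0,0,0,0,1],[0.12,0.03,0,0,0,0,1],[0.16,0.035,0,0,0,0,1],[0.195,0.042,0,0,0,0,1]]';  python3 -m crank '[[0,0,0.02,0,0,0,1],[0,0,0.06,0,0,0,1],[0,0,0.1,0,0,0,1],[0,0,0.14,0,0,0,1],[0,0,0.17,0,0,0,1]]'; python3 -m crank '[[0,0,0.003,0,0,0,1],[0,0,0.006,0,0,0,1],[0,0,0.009,0,0,0,1],[0,0,0.009,0,0,0,1]]';python3 -c "
from h import *
st()"
```

```text
clock: 15.5
eef_pos: [464.5, -191.0, 344.5]
tcp_rot: [3.141, 0.0, 1.678]
contact_force: [0.7, -0.2, -2.3]
opening: 0.505
grasp_force: 42.4
clock: 16.0
eef_pos: [488.2, -36.4, 341.7]
tcp_rot: [-3.141, -0.0, 1.677]
contact_force: [0.7, 0.3, -3.2]
opening: 0.499
grasp_force: 42.3
clock: 16.5
eef_pos: [508.9, 162.4, 341.6]
tcp_rot: [-3.14, 0.0, 1.678]
contact_force: [0.4, 0.0, -2.3]
opening: 0.506
grasp_force: 42.3
clock: 17.0
eef_pos: [507.9, 160.1, 169.4]
tcp_rot: [-3.138, 0.001, 1.678]
contact_force: [0.2, -0.5, -2.3]
opening: 0.499
grasp_force: 42.1
clock: 17.4
eef_pos: [510.5, 160.8, 164.8]
tcp_rot: [3.14, -0.0, 1.678]
contact_force: [0.1, -0.4, -2.2]
opening: 0.501
grasp_force: 42.2
t 17.4 cab [-64.6  30.8 164.8] world [510.5 160.8 164.8] rpy [ 3.14  -0.     1.678] F [ 0.1 -0.4 -2.2] op 0.5 g 42.2 q [0.3  0.32 1.9  0.   0.92 0.2 ]
```

```bash
python3 -m crank '[[0,0,0.004,0,0,0,1],[0,0,0.008,0,0,0,1],[0,0,0.011,0,0,0,1],[0,0,0.012,0,0,0,1],[0,0,0.012,0,0,0,1]]'; python3 -m crank '[[0,0,0.001,0,0,0,1],[0,0,0.002,0,0,0,1],[0,0,0.002,0,0,0,1]]'
```

```text
clock: 17.9
eef_pos: [509.6, 160.5, 151.5]
tcp_rot: [-3.141, 0.0, 1.678]
contact_force: [0.2, 0.8, -2.3]
opening: 0.501
grasp_force: 42.2
clock: 18.2
eef_pos: [509.9, 160.6, 150.7]
tcp_rot: [3.141, -0.0, 1.678]
contact_force: [-2.2, -0.7, 9.1]
opening: 0.502
grasp_force: 43.6
```

```bash
python3 -m crank '[[0,0,0,0,0,0,0.7],[0,0,0,0,0,0,0.4],[0,0,0,0,0,0,0.3],[0,0,0,0,0,0,0.3]]'; python3 -m crank '[[0,0,-0.02,0,0,0,0.3],[0,0,-0.05,0,0,0,0.3],[0,0,-0.09,0,0,0,0.3],[0,0,-0.13,0,0,0,0.3],[0,0,-0.17,0,0,0,0.3]]'; python3 -c "
from h import *
st();S=grab('side','s8');T=grab('top','t8');caps(S)
cv2.imwrite('pics/m8.png',np.hstack([cv2.resize(S['image'][110:380,240:500],None,fx=1.5,fy=1.5),cv2.resize(T['image'][90:360,240:500],None,fx=1.5,fy=1.5)])[:,:,::-1])
"
```

```text
clock: 18.6
eef_pos: [509.8, 160.6, 149.7]
tcp_rot: [3.141, -0.0, 1.678]
contact_force: [-0.4, -0.6, 0.9]
opening: 0.695
grasp_force: 0.0
clock: 19.1
eef_pos: [509.5, 160.4, 321.2]
tcp_rot: [-3.141, 0.0, 1.678]
contact_force: [1.1, 0.6, -0.2]
opening: 0.698
grasp_force: 0.0
t 19.1 cab [-65.6  30.6 321.2] world [509.5 160.4 321.2] rpy [-3.141  0.     1.678] F [ 1.1  0.6 -0.2] op 0.7 g 0.0 q [ 0.3   0.15  1.74 -0.    1.25  0.2 ]
cap [347.6 240.4] [334, 235, 34, 15, 247] [549. -48.] [ -48.7 -180.8  130. ]
cap [425.7 267.8] [416, 254, 22, 27, 435] [ 645. -197.] [  30.5 -339.7  130. ]
cap [443.6 313.5] [433, 302, 24, 22, 344] [ 597. -313.] [ -29.1 -449.6  130. ]
```

View pics/m8.png

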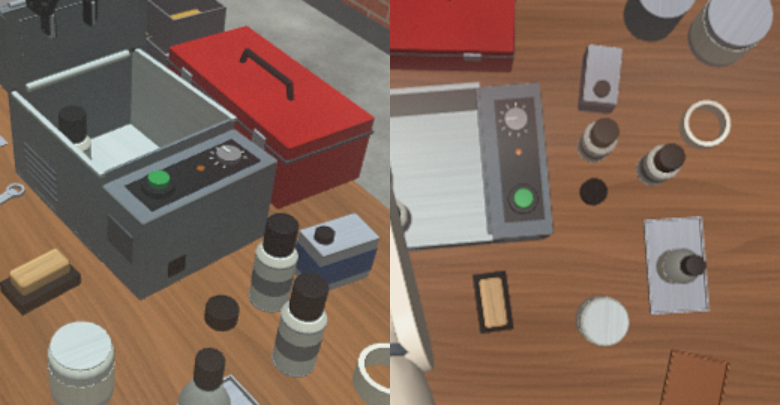

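The first can stands in the well at (72,125) in the left half, and the other two have not moved. Next is the can at side (426,268).

```bash
python3 -m crank '[[-0.04,0.01,0,0,0,0,0.2],[-0.08,0.02,0,0,0,0,0.2],[-0.12,0.03,0,0,0,0,0.2],[-0.16,0.045,0,0,0,0,0.2],[-0.2,0.055,0,0,0,0,0.2]]'; python3 -m crank '[[-0.04,0.01,0,0,0,0,0.2],[-0.08,0.02,0,0,0,0,0.2],[-0.12,0.03,0,0,0,0,0.2],[-0.167,0.048,0.0,0,0,0,0.2],[-0.167,0.048,0.04,0,0,0,0.2]]';  python3 -c "
from h import *
st();S=grab('side','s9');T=grab('top','t9');caps(S); go([650.8,-193.5,135])"
```

```text
clock: 19.7
eef_pos: [586.3, -34.1, 319.0]
tcp_rot: [-3.141, -0.0, 1.678]
contact_force: [1.6, 0.8, 0.1]
opening: 0.796
grasp_force: 0.0
clock: 20.2
eef_pos: [656.0, -199.5, 283.6]
tcp_rot: [3.132, 0.006, 1.674]
contact_force: [1.1, 0.9, 0.1]
opening: 0.797
grasp_force: 0.0
t 20.2 cab [  41.6 -342.9  283.6] world [ 656.  -199.5  283.6] rpy [3.132 0.006 1.674] F [1.1 0.9 0.1] op 0.8 g 0.0 q [-0.3   0.42  1.47 -0.    1.25 -0.4 ]
cap [345.6 240.4] [334, 235, 26, 15, 188] [545. -46.] [ -52.3 -178.3  130. ]
cap [425.9 267.2] [416, 253, 22, 28, 459] [ 646. -196.] [  32.1 -338.6  130. ]
cap [443.6 313.5] [433, 302, 24, 22, 340] [ 597. -313.] [ -29.1 -449.6  130. ]
go [ 651. -194.  135.] [-0.0004  0.0033  0.1385] [0. 0. 0.]
```

```bash
python3 -m crank '[[0,0.003,0.04,0,0,0,0.2],[0,0.003,0.08,0,0,0,0.2],[0,0.003,0.11,0,0,0,0.2],[0,0.003,0.137,0,0,0,0.2],[0,0.003,0.137,0,0,0,0.2]]';  python3 -m crank '[[0,0,0,0,0,0,1],[0,0,0,0,0,0,1],[0,0,0,0,0,0,1],[0,0,0,0,0,0,1],[0,0,0,0,0,0,1]]' 40;python3 -c "
from h import *
st()"
```

```text
clock: 20.8
eef_pos: [651.7, -191.3, 139.3]
tcp_rot: [-3.135, -0.003, 1.679]
contact_force: [-0.8, -0.1, -0.9]
opening: 0.8
grasp_force: 0.0
clock: 21.3
eef_pos: [655.2, -193.3, 144.9]
tcp_rot: [3.139, 0.001, 1.678]
contact_force: [-2.7, 1.7, 7.4]
opening: 0.501
grasp_force: 41.4
t 21.3 cab [  41.5 -336.7  144.9] world [ 655.2 -193.3  144.9] rpy [3.139e+00 1.000e-03 1.678e+00] F [-2.7  1.7  7.4] op 0.5 g 41.4 q [-0.29  0.54  1.59  0.    1.01 -0.4 ]
```

```bash
python3 -m crank '[[0,0,-0.03,0,0,0,1],[0,0,-0.07,0,0,0,1],[0,0,-0.115,0,0,0,1],[0,0,-0.16,0,0,0,1],[0,0,-0.205,0,0,0,1]]' 50; python3 -m crank '[[0,0,0,0,0,0,1],[0.03,0.005,0,0,0,0,1],[0.07,0.01,0,0,0,0,1],[0.11,0.015,0,0,0,0,1],[0.15,0.02,0,0,0,0,1]]'; python3 -m crank '[[0.04,0.0035,0,0,0,0,1],[0.08,0.0035,0,0,0,0,1],[0.12,0.0035,0,0,0,0,1],[0.16,0.0035,0,0,0,0,1],[0.2,0.0035,0,0,0,0,1]]';  python3 -m crank '[[0.017,0,0.02,0,0,0,1],[0.017,0,0.06,0,0,0,1],[0.017,0,0.1,0,0,0,1],[0.017,0,0.14,0,0,0,1],[0.017,0,0.17,0,0,0,1]]'; python3 -m crank '[[0,0,0.003,0,0,0,1],[0,0,0.006,0,0,0,1],[0,0,0.009,0,0,0,1],[0,0,0.009,0,0,0,1]]';python3 -c "
from h import *
st()"
```

```text
clock: 21.8
eef_pos: [653.9, -192.9, 350.2]
tcp_rot: [3.141, 0.0, 1.678]
contact_force: [0.3, -0.5, -3.1]
opening: 0.502
grasp_force: 51.9
clock: 22.3
eef_pos: [657.6, -40.5, 347.1]
tcp_rot: [-3.141, -0.0, 1.677]
contact_force: [0.2, 0.4, -2.0]
opening: 0.498
grasp_force: 51.8
clock: 22.8
eef_pos: [639.5, 159.0, 347.1]
tcp_rot: [-3.141, -0.0, 1.678]
contact_force: [1.3, -0.4, -3.5]
opening: 0.496
grasp_force: 51.9
clock: 23.3
eef_pos: [636.9, 174.1, 174.5]
tcp_rot: [-3.139, 0.0, 1.678]
contact_force: [0.3, -0.5, -2.9]
opening: 0.499
grasp_force: 51.8
clock: 23.7
eef_pos: [639.3, 174.5, 170.1]
tcp_rot: [3.139, -0.0, 1.678]
contact_force: [0.6, -0.1, -2.7]
opening: 0.498
grasp_force: 52.0
t 23.7 cab [ 65.   30.8 170.1] world [639.3 174.5 170.1] rpy [ 3.139 -0.     1.678] F [ 0.6 -0.1 -2.7] op 0.5 g 52.0 q [ 0.26  0.49  1.62 -0.    1.03  0.16]
```

```bash
python3 -m crank '[[0,0,0.004,0,0,0,1],[0,0,0.008,0,0,0,1],[0,0,0.011,0,0,0,1],[0,0,0.011,0,0,0,1]]'; python3 -m crank '[[0,0,0.001,0,0,0,1],[0,0,0.002,0,0,0,1],[0,0,0.002,0,0,0,1]]'; python3 -c "
from h import *
st()"
```

```text
clock: 24.1
eef_pos: [638.4, 174.3, 157.3]
tcp_rot: [-3.141, 0.0, 1.678]
contact_force: [0.0, -0.2, -2.5]
opening: 0.496
grasp_force: 52.0
clock: 24.4
eef_pos: [638.7, 174.5, 157.1]
tcp_rot: [3.141, -0.0, 1.678]
contact_force: [-4.2, -0.7, 9.6]
opening: 0.499
grasp_force: 53.5
t 24.4 cab [ 64.3  30.8 157.1] world [638.7 174.5 157.1] rpy [ 3.141 -0.     1.678] F [-4.2 -0.7  9.6] op 0.5 g 53.5 q [0.26 0.5  1.63 0.   1.01 0.16]
```

```bash
python3 -m crank '[[0,0,0,0,0,0,0.7],[0,0,0,0,0,0,0.4],[0,0,0,0,0,0,0.3],[0,0,0,0,0,0,0.3]]'; python3 -m crank '[[0,0,-0.02,0,0,0,0.3],[0,0,-0.05,0,0,0,0.3],[0,0,-0.09,0,0,0,0.3],[0,0,-0.13,0,0,0,0.3],[0,0,-0.17,0,0,0,0.3]]'; python3 -m crank '[[-0.04,-0.01,0,0,0,0,0.2],[-0.08,-0.02,0,0,0,0,0.2],[-0.125,-0.03,0,0,0,0,0.2],[-0.17,-0.035,0,0,0,0,0.2],[-0.215,-0.04,0,0,0,0,0.2]]';python3 -m crank '[[-0.04,-0.01,0,0,0,0,0.2],[-0.08,-0.02,0,0,0,0,0.2],[-0.125,-0.03,0,0,0,0,0.2],[-0.17,-0.036,0,0,0,0,0.2],[-0.17,-0.036,0,0,0,0,0.2]]'; python3 -c "
from h import *
st();S=grab('side','s10');T=grab('top','t10');caps(S)
cv2.imwrite('pics/m10.png',np.hstack([cv2.resize(S['image'][110:380,240:500],None,fx=1.5,fy=1.5),cv2.resize(T['image'][90:360,170:430],None,fx=1.5,fy=1.5)])[:,:,::-1])
"
```

```text
clock: 24.8
eef_pos: [638.6, 174.4, 155.6]
tcp_rot: [3.141, -0.0, 1.678]
contact_force: [-0.3, 0.2, -0.7]
opening: 0.7
grasp_force: 0.0
clock: 25.3
eef_pos: [638.3, 174.3, 327.1]
tcp_rot: [-3.142, 0.0, 1.678]
contact_force: [0.6, 0.4, 0.7]
opening: 0.699
grasp_force: 0.0
clock: 25.8
eef_pos: [621.3, -45.3, 325.8]
tcp_rot: [3.141, 0.0, 1.678]
contact_force: [0.8, 0.4, 0.2]
opening: 0.797
grasp_force: 0.0
clock: 26.3
eef_pos: [603.4, -221.6, 325.4]
tcp_rot: [-3.141, 0.002, 1.674]
contact_force: [0.5, 0.5, -0.2]
opening: 0.8
grasp_force: 0.0
t 26.3 cab [ -13.  -359.3  325.4] world [ 603.4 -221.6  325.4] rpy [-3.141e+00  2.000e-03  1.674e+00] F [ 0.5  0.5 -0.2] op 0.8 g 0.0 q [-0.35  0.32  1.51 -0.    1.31 -0.46]
cap [346.7 240.1] [331, 235, 35, 15, 286] [548. -46.] [ -49.7 -178.9  130. ]
cap [444.1 313.3] [433, 303, 24, 21, 259] [ 598. -313.] [ -27.9 -449.8  130. ]
```

View pics/m10.png

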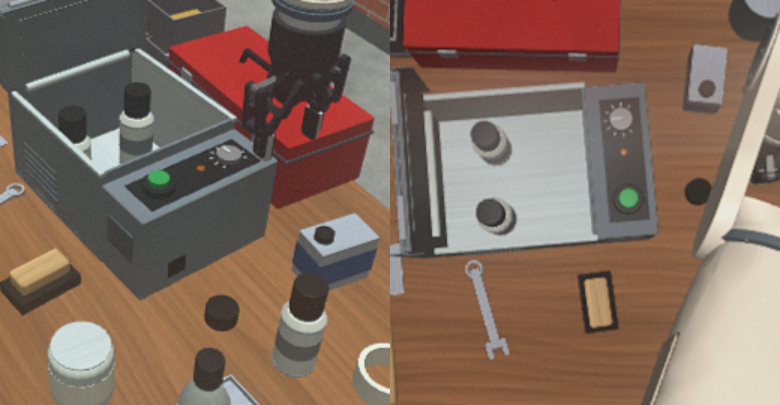

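Both cans stand upright in the well at (73,125) and (137,105), and the last can is unmoved at (300,320). I'll fetch it.

```bash
python3 -m crank '[[-0.04,0,0,0,0,0,0.2],[-0.085,0,0,0,0,0,0.2],[-0.085,0,0.04,0,0,0,0.2],[-0.085,0,0.08,0,0,0,0.2],[-0.085,0,0.08,0,0,0,0.2]]';  python3 -c "
from h import *
st(); go([613,-301.4,135])"
```

```text
clock: 26.9
eef_pos: [610.5, -298.3, 239.8]
tcp_rot: [-3.133, -0.006, 1.679]
contact_force: [-0.1, 0.4, -1.5]
opening: 0.799
grasp_force: 0.0
t 26.9 cab [ -14.2 -436.3  239.8] world [ 610.5 -298.3  239.8] rpy [-3.133 -0.006  1.679] F [-0.1  0.4 -1.5] op 0.8 g 0.0 q [-0.46  0.45  1.51  0.    1.19 -0.57]
go [ 613. -301.  135.] [-0.004   0.003   0.1048] [0. 0. 0.]
```

```bash
python3 -m crank '[[-0.001,0,0.03,0,0,0,0.2],[-0.001,0,0.06,0,0,0,0.2],[-0.001,0,0.09,0,0,0,0.2],[-0.001,0,0.11,0,0,0,0.2],[-0.001,0,0.11,0,0,0,0.2]]';  python3 -m crank '[[0,0,0,0,0,0,1],[0,0,0,0,0,0,1],[0,0,0,0,0,0,1],[0,0,0,0,0,0,1],[0,0,0,0,0,0,1]]' 50;python3 -c "
from h import *
st()"
```

```text
clock: 27.4
eef_pos: [612.8, -300.3, 134.6]
tcp_rot: [-3.139, -0.002, 1.679]
contact_force: [-0.2, 0.9, 0.4]
opening: 0.799
grasp_force: 0.0
clock: 27.9
eef_pos: [614.3, -302.5, 138.3]
tcp_rot: [3.139, 0.002, 1.678]
contact_force: [-2.1, 0.4, 7.2]
opening: 0.504
grasp_force: 50.9
t 27.9 cab [ -10.8 -440.9  138.3] world [ 614.3 -302.5  138.3] rpy [3.139e+00 2.000e-03 1.678e+00] F [-2.1  0.4  7.2] op 0.5 g 50.9 q [-0.46  0.55  1.59  0.    1.   -0.57]
```

```bash
python3 -m crank '[[0,0,-0.03,0,0,0,1],[0,0,-0.07,0,0,0,1],[0,0,-0.115,0,0,0,1],[0,0,-0.16,0,0,0,1],[0,0,-0.205,0,0,0,1]]'; python3 -m crank '[[0,0,0,0,0,0,1],[0.03,0.005,0,0,0,0,1],[0.07,0.01,0,0,0,0,1],[0.11,0.011,0,0,0,0,1],[0.15,0.011,0,0,0,0,1]]'; python3 -m crank '[[0.04,0,0,0,0,0,1],[0.08,0,0,0,0,0,1],[0.12,0,0,0,0,0,1],[0.16,0,0,0,0,0,1],[0.2,0,0,0,0,0,1]]';  python3 -m crank '[[0.02,0,0,0,0,0,1],[0.036,0,0,0,0,0,1],[0.036,0,0.02,0,0,0,1],[0.036,0,0.06,0,0,0,1],[0.036,0,0.1,0,0,0,1]]'; python3 -m crank '[[0,0,0.035,0,0,0,1],[0,0,0.06,0,0,0,1],[0,0,0.075,0,0,0,1],[0,0,0.08,0,0,0,1],[0,0,0.08,0,0,0,1]]';python3 -c "
from h import *
st()"
```

```text
clock: 28.4
eef_pos: [613.0, -301.8, 343.7]
tcp_rot: [3.14, 0.001, 1.678]
contact_force: [1.2, -0.3, -3.5]
opening: 0.499
grasp_force: 52.1
clock: 28.9
eef_pos: [607.7, -150.3, 340.7]
tcp_rot: [3.141, -0.0, 1.677]
contact_force: [0.7, -1.4, -2.2]
opening: 0.496
grasp_force: 52.1
clock: 29.4
eef_pos: [586.1, 48.7, 340.9]
tcp_rot: [3.141, -0.0, 1.678]
contact_force: [1.5, -0.2, -2.6]
opening: 0.5
grasp_force: 52.1
clock: 29.9
eef_pos: [583.4, 82.9, 240.5]
tcp_rot: [3.139, 0.0, 1.678]
contact_force: [0.9, -0.5, -3.5]
opening: 0.501
grasp_force: 52.3
clock: 30.4
eef_pos: [583.1, 82.8, 160.8]
tcp_rot: [-3.142, 0.0, 1.678]
contact_force: [-0.5, -0.1, -1.8]
opening: 0.499
grasp_force: 52.1
t 30.4 cab [ -0.7 -54.5 160.8] world [583.1  82.8 160.8] rpy [-3.142  0.     1.678] F [-0.5 -0.1 -1.8] op 0.5 g 52.1 q [ 0.14  0.4   1.79 -0.    0.95  0.03]
```

```bash
python3 -m crank '[[0,0,0.003,0,0,0,1],[0,0,0.006,0,0,0,1],[0,0,0.009,0,0,0,1],[0,0,0.009,0,0,0,1]]'; python3 -m crank '[[0,0,0.001,0,0,0,1],[0,0,0.002,0,0,0,1],[0,0,0.002,0,0,0,1]]'; python3 -c "
from h import *
st()"
```

```text
clock: 30.8
eef_pos: [582.8, 82.9, 151.6]
tcp_rot: [-3.142, 0.0, 1.678]
contact_force: [-0.1, -0.6, -2.3]
opening: 0.498
grasp_force: 52.1
clock: 31.1
eef_pos: [583.1, 82.9, 150.4]
tcp_rot: [3.141, -0.0, 1.678]
contact_force: [-1.6, -0.8, 4.4]
opening: 0.504
grasp_force: 53.1
t 31.1 cab [ -0.7 -54.3 150.4] world [583.1  82.9 150.4] rpy [ 3.141 -0.     1.678] F [-1.6 -0.8  4.4] op 0.5 g 53.1 q [0.14 0.41 1.8  0.   0.93 0.03]
```

```bash
python3 -m crank '[[0,0,0,0,0,0,0.7],[0,0,0,0,0,0,0.4],[0,0,0,0,0,0,0.3],[0,0,0,0,0,0,0.3]]'; python3 -m crank '[[0,0,-0.02,0,0,0,0.3],[0,0,-0.05,0,0,0,0.3],[0,0,-0.09,0,0,0,0.3],[0,0,-0.13,0,0,0,0.3],[0,0,-0.17,0,0,0,0.3]]'; python3 -m crank '[[0,0,-0.04,0,0,0,0.6],[0,0,-0.075,0,0,0,1],[0,0,-0.075,0,0,0,1],[0,0,-0.075,0,0,0,1]]'; python3 -c "
from h import *
st();S=grab('side','s11');T=grab('top','t11')
cv2.imwrite('pics/m11.png',np.hstack([cv2.resize(S['image'][80:450,220:480],None,fx=1.5,fy=1.5),cv2.resize(T['image'][90:460,170:430],None,fx=1.5,fy=1.5)])[:,:,::-1])
"
```

```text
clock: 31.5
eef_pos: [583.0, 82.9, 149.6]
tcp_rot: [3.141, 0.0, 1.678]
contact_force: [-0.1, -0.5, 0.5]
opening: 0.699
grasp_force: 0.0
clock: 32.0
eef_pos: [582.7, 82.8, 321.2]
tcp_rot: [-3.142, 0.0, 1.678]
contact_force: [1.0, 0.2, -0.6]
opening: 0.702
grasp_force: 0.0
clock: 32.4
eef_pos: [583.1, 82.9, 395.2]
tcp_rot: [3.14, -0.0, 1.678]
contact_force: [0.0, 0.4, -0.5]
opening: 0.02
grasp_force: 0.0
t 32.4 cab [ -0.7 -54.3 395.2] world [583.1  82.9 395.2] rpy [ 3.14  -0.     1.678] F [ 0.   0.4 -0.5] op 0.02 g 0.0 q [ 0.14  0.19  1.53 -0.    1.42  0.03]
```

View pics/m11.png

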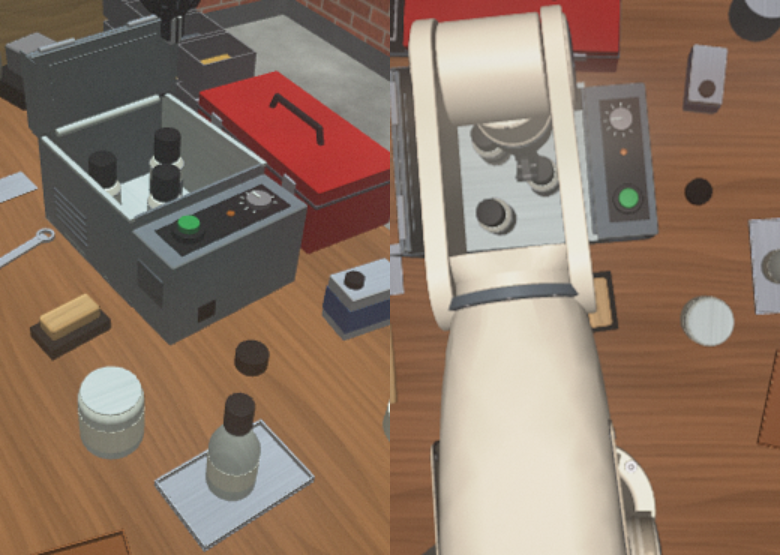

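All three cans stand in the well at (103,165), (167,145) and (165,185), and the canister is on the tray at (233,460). Now I'll shut the cover from behind.

```bash
python3 -m crank '[[0.045,0,0,0,0,0,1],[0.09,0,0,0,0,0,1],[0.135,0,0,0,0,0,1],[0.18,0,0,0,0,0,1],[0.225,0,0,0,0,0,1]]'; python3 -m crank '[[0.02,0,0,0,0,0,1],[0.02,0,0.03,0,0,0,1],[0.02,0,0.065,0,0,0,1],[0.02,0,0.095,0,0,0,1],[0.02,0,0.095,0,0,0,1]]'; python3 -m crank '[[-0.02,0,0,0,0,0,1],[-0.035,0,0,0,0,0,1],[-0.045,0,0,0,0,0,1],[-0.055,0,0,0,0,0,1],[-0.065,0,0,0,0,0,1]]'; python3 -m crank '[[-0.01,0,0,0,0,0,1],[-0.02,0,0,0,0,0,1],[-0.03,0,0,0,0,0,1],[-0.04,0,0,0,0,0,1],[-0.045,0,0,0,0,0,1]]'; python3 -c "
from h import *
st();S=grab('side','s12')"
```

```text
clock: 33.0
eef_pos: [558.0, 308.1, 392.7]
tcp_rot: [-3.139, 0.001, 1.678]
contact_force: [0.5, -0.6, 0.8]
opening: -0.004
grasp_force: 0.0
clock: 33.5
eef_pos: [554.3, 324.6, 293.9]
tcp_rot: [-3.133, 0.004, 1.678]
contact_force: [-0.7, -1.3, 0.1]
opening: -0.001
grasp_force: 0.0
clock: 34.0
eef_pos: [564.1, 261.1, 300.5]
tcp_rot: [3.14, -0.001, 1.677]
contact_force: [-0.1, 3.3, -0.5]
opening: 0.002
grasp_force: 1.1
clock: 34.5
eef_pos: [568.6, 215.8, 299.6]
tcp_rot: [-3.141, 0.001, 1.677]
contact_force: [0.4, -0.5, 0.6]
opening: 0.0
grasp_force: 0.0
t 34.5 cab [ -0.9  79.3 299.6] world [568.6 215.8 299.6] rpy [-3.141e+00  1.000e-03  1.677e+00] F [ 0.4 -0.5  0.6] op 0.0 g 0.0 q [ 0.36  0.29  1.62 -0.    1.24  0.25]
```

```bash
python3 -m crank '[[0,0,-0.03,0,0,0,1],[0,0,-0.05,0,0,0,1],[0,0,-0.05,0,0,0,1],[0,0,-0.05,0,0,0,1],[0,0,-0.05,0,0,0,1]]'; python3 -m crank '[[-0.04,-0.015,0,0,0,0,1],[-0.08,-0.03,0,0,0,0,1],[-0.12,-0.045,0,0,0,0,1],[-0.16,-0.055,0,0,0,0,1],[-0.2,-0.064,0,0,0,0,1]]'; python3 -m crank '[[-0.03,0,0,0,0,0,1],[-0.064,0,0,0,0,0,1],[-0.064,0,0,0,0,0,1],[-0.064,0,0,0,0,0,1],[-0.064,0,0,0,0,0,1]]'; for i in 1 2 3 4; do python3 -m crank '[[0,0,0,0,0,0,1],[0,0,0,0,0,0,1],[0,0,0,0,0,0,1],[0,0,0,0,0,0,1],[0,0,0,0,0,0,1]]' >/dev/null; done; python3 -c "
from h import *
st();S=grab('side','s13');T=grab('top','t13')
b=onz(T,(328.5,221.6),179); print(b.round(1),c(b)); go([b[0],b[1],230])
cv2.imwrite('pics/m13.png',np.hstack([cv2.resize(S['image'][80:450,220:480],None,fx=1.5,fy=1.5),cv2.resize(T['image'][90:460,170:430],None,fx=1.5,fy=1.5)])[:,:,::-1])"
```

```text
clock: 35.05
eef_pos: [568.0, 216.9, 348.4]
tcp_rot: [-3.14, 0.001, 1.678]
contact_force: [0.2, -1.0, -0.8]
opening: -0.005
grasp_force: 0.0
clock: 35.55
eef_pos: [525.0, 10.0, 348.6]
tcp_rot: [-3.14, -0.0, 1.678]
contact_force: [0.4, -0.1, 1.0]
opening: -0.002
grasp_force: 0.0
clock: 36.05
eef_pos: [532.7, -51.5, 349.0]
tcp_rot: [-3.141, -0.001, 1.678]
contact_force: [0.1, -0.6, -0.5]
opening: 0.0
grasp_force: 0.0
t 38.0 cab [ -64.9 -183.3  349.6] world [533.  -52.2 349.6] rpy [-3.142 -0.     1.678] F [-0.9  0.6  0.1] op 0.0 g 0.0 q [-0.1   0.13  1.7  -0.    1.31 -0.21]
[534.8 -57.4 179. ] [ -63.8 -188.7  179. ]
go [535. -57. 230.] [-0.0054  0.0012  0.1196] [0. 0. 0.]
```

View pics/m13.png

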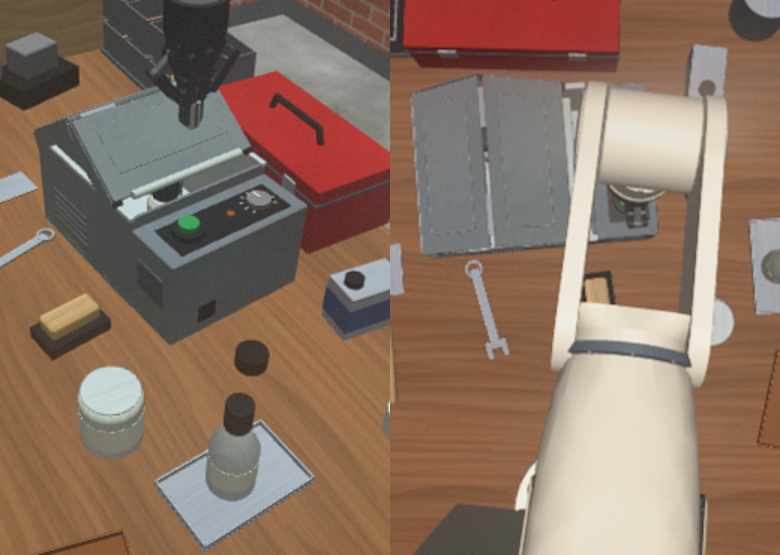

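The cover is part-way down: the rail in the left half runs from about (133,193) to (245,155), with a gap still in front of it. I'll wait, then compare with the shut reference frame numerically.

```bash
cat >> h.py <<'E'
def shut(f):
    a=cv2.imread('pics/s1.png')[:,:,::-1].astype(int)
    # expected shut rail image segment, and difference from the shut reference around it
    p,q=proj(f,w(-90,-142,194)),proj(f,w(90,-142,194)); print("rail px expected",p.round(),q.round())
    k=np.zeros(a.shape[:2],np.uint8); cv2.line(k,tuple(int(v) for v in p),tuple(int(v) for v in q),1,14)
    k[:, :]=k; d=np.abs(f["image"].astype(int)-a).mean(2); print("mean diff rail band",d[k>0].mean().round(1),"roof",d[160:190,290:330].mean().round(1))
E
for i in 1 2 3 4; do python3 -m crank '[[0,0,0,0,0,0,1],[0,0,0,0,0,0,1],[0,0,0,0,0,0,1],[0,0,0,0,0,0,1],[0,0,0,0,0,0,1]]' >/dev/null; done; python3 -c "
from h import *
st();shut(grab('side','s14'))
for n in ('s10','s13'):
    f=grab('side'); f['image']=cv2.imread(f'pics/{n}.png')[:,:,::-1]; print(n); shut(f)"
```

```text
t 40.1 cab [ -64.9 -183.3  349.7] world [533.1 -52.2 349.7] rpy [3.142 0.    1.678] F [ 0.3 -1.   0.3] op -0.0 g 0.0 q [-0.1   0.13  1.7  -0.    1.31 -0.21]
rail px expected [322. 214.] [388. 187.]
mean diff rail band 2.2 roof 2.2
s10
rail px expected [322. 214.] [388. 187.]
mean diff rail band 46.6 roof 61.0
s13
rail px expected [322. 214.] [388. 187.]
mean diff rail band 48.4 roof 7.2
```

The frame now matches the shut reference down to noise level, so the cover is fully shut. I'll press the button.

```bash
python3 -m crank '[[-0.004,0,0.04,0,0,0,1],[-0.004,0,0.08,0,0,0,1],[-0.004,0,0.115,0,0,0,1],[-0.004,0,0.14,0,0,0,1],[-0.004,0,0.14,0,0,0,1]]'; python3 -m crank '[[0,0,0.003,0,0,0,1],[0,0,0.006,0,0,0,1],[0,0,0.009,0,0,0,1],[0,0,0.012,0,0,0,1],[0,0,0.012,0,0,0,1]]'; python3 -m crank '[[0,0,0.002,0,0,0,1],[0,0,0.004,0,0,0,1],[0,0,0.006,0,0,0,1],[0,0,0.006,0,0,0,1]]'; python3 -c "
from h import *
st()"
```

```text
clock: 40.8
eef_pos: [531.2, -55.9, 206.4]
tcp_rot: [-3.135, -0.001, 1.678]
contact_force: [-0.2, -1.2, 0.4]
opening: -0.002
grasp_force: 0.0
clock: 41.3
eef_pos: [533.8, -56.2, 197.9]
tcp_rot: [3.141, 0.0, 1.678]
contact_force: [0.7, -0.3, 0.6]
opening: 0.0
grasp_force: 0.7
clock: 41.7
eef_pos: [533.8, -56.2, 192.1]
tcp_rot: [3.141, 0.0, 1.678]
contact_force: [-0.5, -0.7, 5.2]
opening: -0.0
grasp_force: 2.8
t 41.7 cab [ -64.6 -187.4  192.1] world [533.8 -56.2 192.1] rpy [3.141 0.    1.678] F [-0.5 -0.7  5.2] op -0.0 g 2.8 q [-0.11  0.28  1.88  0.    0.98 -0.21]
```

Press a little further to the stop, then retract.

```bash
python3 -m crank '[[0,0,0.001,0,0,0,1],[0,0,0.002,0,0,0,1],[0,0,0.002,0,0,0,1],[0,0,0.003,0,0,0,1],[0,0,0.003,0,0,0,1]]'; python3 -m crank '[[0,0,-0.03,0,0,0,1],[0,0,-0.07,0,0,0,1],[0,0,-0.11,0,0,0,1],[0,0,-0.15,0,0,0,1],[0,0,-0.15,0,0,0,1]]';python3 -m crank '[[0,0,0,0,0,0,1],[0,0,0,0,0,0,1],[0,0,0,0,0,0,1]]'; python3 -c "
from h import *
st();S=grab('side','s15');shut(S)
f=dict(S); f['image']=cv2.imread('pics/s11.png')[:,:,::-1]
d=np.abs(S['image'].astype(int)-f['image']).mean(2); print('tray/bystanders',d[250:460,240:460].mean(), d[250:460,240:460].max())"
```

```text
clock: 42.2
eef_pos: [534.0, -56.2, 191.6]
tcp_rot: [3.14, 0.0, 1.678]
contact_force: [-9.2, 0.3, 32.3]
opening: 0.0
grasp_force: 16.2
clock: 42.7
eef_pos: [535.8, -56.4, 344.0]
tcp_rot: [3.133, 0.002, 1.678]
contact_force: [0.5, -0.3, -0.2]
opening: 0.0
grasp_force: 0.0
clock: 43.0
eef_pos: [532.7, -56.1, 337.0]
tcp_rot: [-3.139, -0.001, 1.678]
contact_force: [0.9, -0.2, 0.6]
opening: -0.0
grasp_force: 0.0
t 43.0 cab [ -65.6 -187.2  337. ] world [532.7 -56.1 337. ] rpy [-3.139e+00 -1.000e-03  1.678e+00] F [ 0.9 -0.2  0.6] op -0.0 g 0.0 q [-0.11  0.14  1.72 -0.    1.29 -0.21]
rail px expected [322. 214.] [388. 187.]
mean diff rail band 2.1 roof 2.1
tray/bystanders 2.6192784992784994 12.666666666666666
```

The button went down to its hard stop at 32 N, the cover is shut, and nothing on the bench has shifted.

```bash
python3 -c "
from rig import sign_off
print(sign_off())"
```

```text
the job is handed in; nothing more can be done
None
```

The changeover is done and handed in at about 43 s: the canister (only one was inside) is upright on the drip tray, all three cans are standing in the cabinet, the cover is fully shut, and the start button was pressed to its stop.

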